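Zero the peak pointer of the large force gauge

ROBOT

A 6-joint arm with a two-finger parallel gripper is mounted at the origin on the work surface. World frame = base frame: x ahead of the robot, y to its left, z up, the work surface at z = 0. Lengths are in m, angles in rad, forces in N, time in s.
With the tool pointing down it reaches from about 0.35 to 0.925 m from the base axis. Payload 6.4 kg.
Tool frame: the origin (TCP) lies midway between the tips of the shut fingers; the grasp point (between the pads) lies 19 mm behind it (bot.grip_depth is the distance from the TCP to the grasp point, in m); z points along the fingers, y is the direction in which the jaws open and shut (so a half turn about z gives the same grasp; the last joint's range is limited). The gripper opens to 85 mm and grips with 20 to 120 N. Pads are 22 mm wide; open, the fingers measure 114 mm over their backs; the gripper's body (76 mm by 85 mm) begins 54 mm behind the grasp point. The pads swing forward as they close: fully open they stand 13 mm farther back than shut.
Start: joints at [1.033, 0.245, 1.558, -0, 1.339, -0.174], TCP at [0.231, 0.607, 0.231] pointing down, gripper open.
Joint ranges: [-3.13, 3.13], [-1.02, 2.26], [0.13, 2.54], [-0.95, 4.09], [0.21, 2.88], [-2.74, 2.74]. Speed limits (rad/s): [2.57, 2.57, 3.14, 3.14, 3.14, 3.14].

INTERFACE

Orientations are given as a unit quaternion [x, y, z, w].
In Python, from plant import readout, optics, sign_off, bot gives the robot as it stands. The module is installed in compiled form; this text tells all that it offers.
- The arm moves only by the tool send_rows, never from a script. Its argument "steps" is a list of rows, each an object with "linear": the shift along the tool's x, y, z in cm, a list of three; "rot": the turn, a rotation vector about the tool's x, y, z in degrees, a list of three; "fingers": the closure, from 0 (fully open) to 1 (shut). In form: [{"linear": [tx, ty, tz], "rot": [wx, wy, wz], "fingers": fingers}, ...]. A call has 1 to 12 rows; each row shifts and turns the commanded pose from where the row before left it, along the tool's axes as they then stand; what a row does not reach is not made up. A row lasts 1/12 s, in which the tool goes at most 41.7 mm and 7.16 degrees, less where a joint would pass 70% of its speed; a pose out of reach is approached as far as the arm can. A call is refused whole if a number of a shift passes 4.17 or a number of a turn 7.16, either way. A call with a gripper value outside its range is refused whole. The fingers move at their own pace and stop on an object; the grip force is fixed at half the most. Time passes only in rows, so rows that do not move let the fingers close. It gives the time, the measured TCP pose, the force and the opening at its end, in the units of the state.
- readout.get_state(): the state, without advancing time (a new reading comes with each control period).
- optics.grab_frame(name): name is "side" or "top"; returns a dict with "color" (400x640x3 uint8, red, green, blue), "depth" (400x640 float32, m along the optical axis (not along the pixel's ray), 0 where there is no reading), "camera_matrix" (3x3 intrinsics, pixels), "world_from_camera" (4x4, takes a point from camera to world coordinates). Camera axes: x right, y up, looking along -z (the intrinsics and any distortion apply to the point x, -y, -z); pixel columns grow to the right and rows downward; lengths in m; the calibration is good to about 2 mm. A picture is of the moment at which its call begins.
- sign_off(): hands the job in, once; it reports no verdict.
The state is a dict: "t": time; "q": joint angles; "joint_velocities": joint speeds; "joint_efforts": joint torques, N m; "tcp_pos": TCP position; "tool_rot": TCP orientation; "wrist_force": force on the tool from outside, world axes, zero at the start; "wrist_torque": the same for the moment, N m; "finger_gap": finger opening in m.
Only numpy, scipy, OpenCV 4.12 (cv2) and the standard library are available. Lean on these libraries where they do the work, as an engineer would, in place of code of your own. Each camera call takes 0.05 s, during which the arm holds its last target. There are 200 camera calls.

TASK

Two dial force gauges lie face up on the watchmaker's bench, a large one and a small one, each with a peak pointer left standing at its last reading. Turn the knob of the large gauge anticlockwise until its pointer is fully back at its zero stop, then let go. Leave the small gauge's pointer at its reading and do not shift the glass dome.

Things in the scene. Friction and masses are not known exactly. Their poses are not given: they have to be found in the camera images.
- large_peak (a joint): Peak pointer and knob of the large gauge, one rigid piece turning about a vertical axis at the dial's middle. Rad: 0 with the pointer at the broad first mark of the scale, by the steel zero-stop pin, where it stops hard; grows clockwise from above, to 4.71. Starts 0.7 to 1.4. Even friction 0.05 N m, no spring; stays where left. The gauge is a fixed dark steel drum 124 mm across, 42 high, white dial.
- large_knob (a point): Grip point of the large gauge's knob, on its axis, 69 mm above the table, 27 above the dial. Knob: black upright bar 44 mm long, 14 thick (grip across this), top 10 mm above the point, foot 30 mm round, 7 high. x runs along the bar to the pointer's tip, z up; turns with the knob. White stripe on the bar's pointer side; flat pointer 49 mm long; stop pin 5 mm high on the dial, 47 mm from the axis.
- small_tip (a point): Tip of the small gauge's pointer, 37 mm above the table, 30 mm from that gauge's axis; x points from the gauge's middle out along the pointer, z up. The small gauge is a fixed dark steel drum 86 mm across, 34 mm high, white dial, with a like black knob in its middle (top 72 mm above the table). To be left where it is.
- dome: Loose clear glass dome on a grey round base 88 mm across, 90 mm high with its glass button, about 0.35 kg; origin at the middle of its underside on the table, z up. It stands behind and between the gauges, seen from the robot, and is to be left where it is.

How it is judged:
By the outcome, as a careful person would: the job done as asked, in the order asked, and still so for the second after the job is handed in, with the robot touching nothing.
It also fails if it takes over 32 s, if anything falls off the work surface, if the arm or the gripper's body presses on something with over 40 N, if the wrist force passes 120 N, or if a joint passes its speed limit or range.

## Working session

There is one attempt and no reset: what is moved stays moved. The work goes in short steps, Python scripts to look and compute and a tool call to move; the robot and the scene stay as the last step left them, time stands still between calls to the robot, and variables do not carry over. Pictures are saved under pics/ and viewed, about 8 in all and at most 12, crops included, and the job is handed in when it is done.

Besides the shell and the picture viewer there is one more tool, called after "Call:" as name([rows], argument=value, ...), one row to a line, values as JSON. send_rows: Moves the arm, as the interface text tells. Its arguments: {"type":"object","properties":{"steps":{"type":"array"}},"required":["steps"]}

```bash
mkdir -p pics; python3 - <<'E'
from plant import readout, optics, bot
import cv2,numpy as np
for n in("top","side"):
    f=optics.grab_frame(n); cv2.imwrite(f"pics/{n}0.png",f["color"][:,:,::-1]); np.savez(f"{n}0.npz",**f)
    print(n,f["camera_matrix"].tolist(),np.round(f["world_from_camera"],3).tolist(), [k for k in f])
s=readout.get_state();print(s["t"],s["tcp_pos"],s["tool_rot"],s["wrist_force"],s["finger_gap"])
E
```

```text
top [[414.5239815868664, 0.0, 317.08141071398325], [0.0, 414.5239815868664, 201.4780562280085], [0.0, 0.0, 1.0]] [[0.008, 0.99, -0.139, 0.444], [-1.0, 0.008, -0.004, 0.021], [-0.003, 0.139, 0.99, 0.951], [0.0, 0.0, 0.0, 1.0]] ['color', 'depth', 'camera_matrix', 'world_from_camera']
side [[363.90996965877974, 0.0, 324.79231799194065], [0.0, 363.90996965877974, 198.96896772023194], [0.0, 0.0, 1.0]] [[-0.984, 0.125, -0.127, 0.474], [-0.177, -0.617, 0.767, 0.651], [0.017, 0.777, 0.629, 0.597], [0.0, 0.0, 0.0, 1.0]] ['color', 'depth', 'camera_matrix', 'world_from_camera']
0.1 [0.23102021 0.6070203  0.23031474] [ 1.80891758e-01  9.83502624e-01 -8.18138074e-04 -3.00795676e-04] [-0.75066092 -0.09082055  0.43671924] 0.08510167966993692
```

View pics/top0.png

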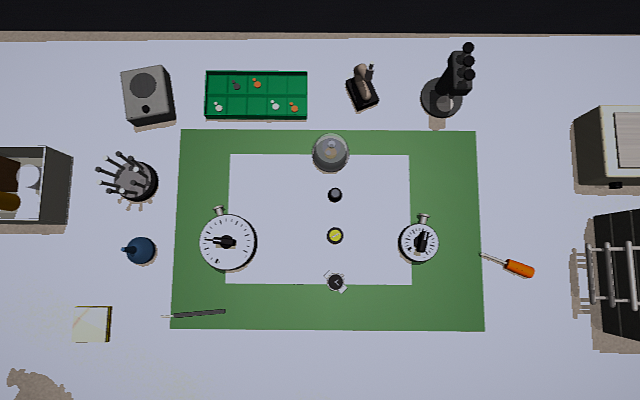

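View pics/side0.png

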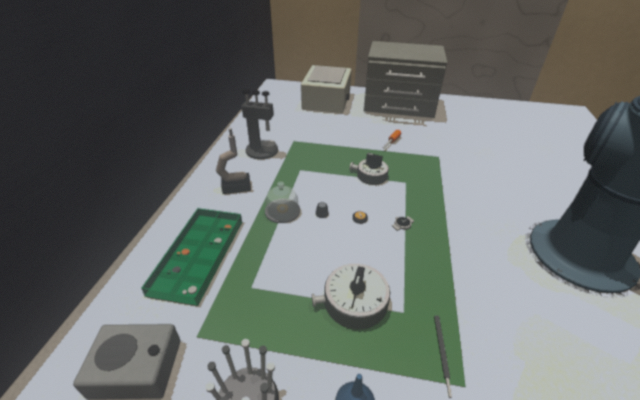

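The top view shows the large gauge at about (228,241), its pointer toward the left, the small gauge at (419,242) and the dome at (331,153). In the side view the large gauge is at (357,293).

```bash
cat > h.py <<'E'
import numpy as np,cv2
def ray(f,u,v):
    K=f["camera_matrix"];T=f["world_from_camera"]
    return T[:3,3],T[:3,:3]@np.array([(u-K[0,2])/K[0,0],-(v-K[1,2])/K[1,1],-1])
def onz(f,u,v,z):
    o,d=ray(f,u,v);return o+d*(z-o[2])/d[2]
def pix(f,p):
    K=f["camera_matrix"];T=f["world_from_camera"];c=T[:3,:3].T@(np.array(p)-T[:3,3])
    return K[0,0]*c[0]/-c[2]+K[0,2],K[1,1]*c[1]/c[2]+K[1,2]
def rect(f,c,z,half,n=500):
    """world-aligned rectified image of plane z: up=+x, left=+y"""
    w=[(half,half),(half,-half),(-half,-half),(-half,half)]
    src=np.float32([pix(f,(c[0]+a,c[1]+b,z)) for a,b in w])
    H=cv2.getPerspectiveTransform(src,np.float32([(0,0),(n,0),(n,n),(0,n)]))
    return cv2.warpPerspective(f["color"],H,(n,n),flags=cv2.INTER_CUBIC)[:,:,::-1]
E
python3 - <<'E'
from h import *
out=[]
for n,u,v in(("top",228,241),("side",357,290)):
    f=dict(np.load(n+"0.npz"))
    hsv=cv2.cvtColor(f["color"],cv2.COLOR_RGB2HSV)
    m=((hsv[...,1]<60)&(hsv[...,2]>130)).astype(np.uint8)
    W=np.zeros_like(m);cv2.circle(W,(u,v),29 if n=="top" else 34,1,-1);m=m*W
    k,l,st,ce=cv2.connectedComponentsWithStats(m); i=1+np.argmax(st[1:,4])
    pts=cv2.convexHull(np.argwhere(l==i)[:,::-1].astype(np.int32))[:,0]
    P=np.array([onz(f,a,b,.042)[:2] for a,b in pts],np.float32)
    (c,r)=cv2.minEnclosingCircle(P); e=cv2.fitEllipse(P*1000)
    print(n,st[i],"minC",c,r,"ell",e)
    out.append(rect(f,(.411,.211),.042,.075,380))
cv2.imwrite("pics/rect.png",np.hstack(out))
f=dict(np.load("top0.npz"));print(onz(f,228,241,.042),onz(f,418,243,.034),onz(f,331,153,.045))
E
```

```text
top [ 199  212   55   57 2077] minC (0.48419052362442017, 0.2196860909461975) 0.06254517287015915 ell ((484.0304260253906, 220.1498260498047), (119.22181701660156, 125.01921844482422), 47.73938751220703)
side [ 323  256   69   60 2740] minC (0.4796704351902008, 0.21197722852230072) 0.06943235546350479 ell ((480.2335510253906, 212.9710235595703), (124.88116455078125, 138.21754455566406), 174.67320251464844)
[0.48253545 0.21862901 0.042     ] [ 0.48187567 -0.19827336  0.034     ] [ 0.68096043 -0.00576159  0.045     ]
```

View pics/rect.png

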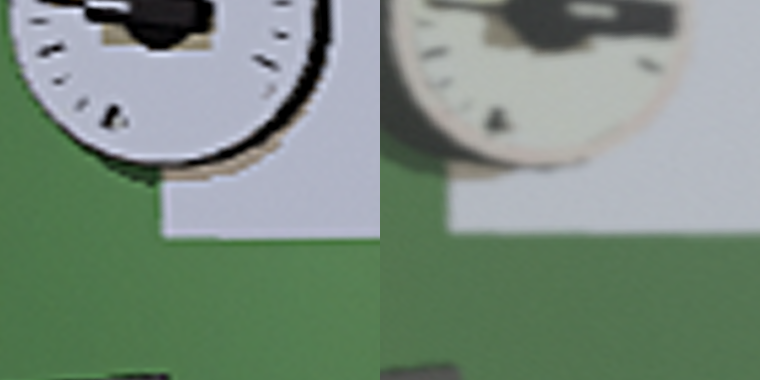

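```bash
python3 - <<'E'
from h import *
out=[]
for n in("top","side"):
    f=dict(np.load(n+"0.npz"))
    for z in(.044,.079):
        out.append(rect(f,(.483,.219),z,.07,290))
im=np.vstack([np.hstack(out[:2]),np.hstack(out[2:])])
for a in(145,435):
  for b in(145,435): cv2.circle(im,(a,b),2,(0,0,255),-1)
cv2.imwrite("pics/rect2.png",im)
E
```

```text
(no output)
```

View pics/rect2.png

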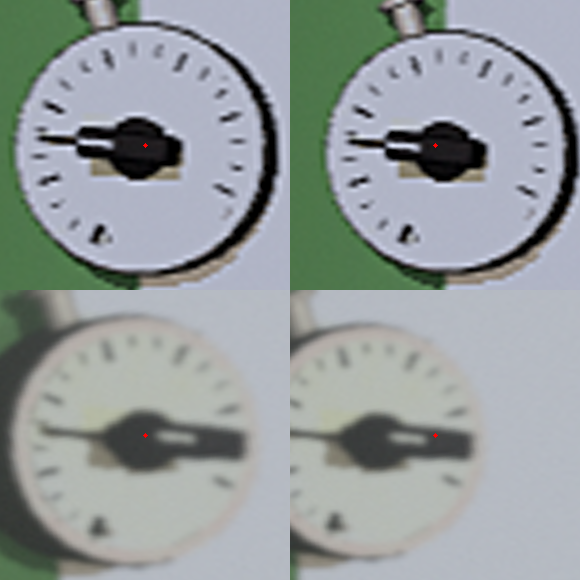

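Top view, rectified: the dial centre is about (0.482, 0.222). The pointer is at azimuth about 85° and the zero mark and pin at about 154°, so the turn is about 69° anticlockwise (1.2 rad, inside the stated 0.7–1.4). The jaws' y axis has to sit at about -5°.

Call:
send_rows([
  {"linear":[-3.1,-2.25,0],"rot":[0,0,0],"fingers":0},
  {"linear":[-3.1,-2.25,0],"rot":[0,0,0],"fingers":0},
  {"linear":[-3.1,-2.25,0],"rot":[0,0,0],"fingers":0},
  {"linear":[-3.1,-2.25,0],"rot":[0,0,0],"fingers":0},
  {"linear":[-3.1,-2.25,0],"rot":[0,0,0],"fingers":0},
  {"linear":[-3.1,-2.25,0],"rot":[0,0,0],"fingers":0},
  {"linear":[-3.1,-2.25,0],"rot":[0,0,0],"fingers":0},
  {"linear":[-3.1,-2.25,0],"rot":[0,0,0],"fingers":0},
  {"linear":[-3.1,-2.25,0],"rot":[0,0,0],"fingers":0},
  {"linear":[-3.1,-2.25,0],"rot":[0,0,0],"fingers":0},
  {"linear":[-3.1,-2.25,0],"rot":[0,0,0],"fingers":0},
  {"linear":[-3.1,-2.25,0],"rot":[0,0,0],"fingers":0},
])

```text
t: 1.1
tcp_pos: [0.4833, 0.221, 0.231]
tool_rot: [0.181, 0.983, -0.0, -0.0]
wrist_force: [0.1, 0.5, 0.7]
finger_gap: 0.0852
```

Call:
send_rows([
  {"linear":[0,0,0],"rot":[0,0,6.8],"fingers":0},
  {"linear":[0,0,0],"rot":[0,0,6.8],"fingers":0},
  {"linear":[0,0,0],"rot":[0,0,6.8],"fingers":0},
  {"linear":[0,0,0],"rot":[0,0,6.8],"fingers":0},
  {"linear":[0,0,0],"rot":[0,0,6.8],"fingers":0},
  {"linear":[0,0,0],"rot":[0,0,6.8],"fingers":0},
  {"linear":[0,0,0],"rot":[0,0,6.8],"fingers":0},
  {"linear":[0,0,0],"rot":[0,0,6.8],"fingers":0},
  {"linear":[0,0,0],"rot":[0,0,6.8],"fingers":0},
  {"linear":[0,0,0],"rot":[0,0,6.8],"fingers":0},
  {"linear":[0,0,0],"rot":[0,0,6.1],"fingers":0},
  {"linear":[0,0,0],"rot":[0,0,0],"fingers":0},
])

```text
t: 2.1
tcp_pos: [0.4825, 0.2227, 0.2308]
tool_rot: [0.737, 0.675, -0.0, -0.0]
wrist_force: [-0.3, 0.6, -0.5]
finger_gap: 0.0856
```

```bash
cat > st.py <<'E'
from plant import readout, optics
from h import *
from scipy.spatial.transform import Rotation as R
s=readout.get_state();M=R.from_quat(s["tool_rot"]).as_matrix()
print(s["t"],np.round(s["tcp_pos"],4),"y az",np.degrees(np.arctan2(M[1,1],M[0,1])),"z",M[:,2].round(3),"F",np.round(s["wrist_force"],1),"T",np.round(s["wrist_torque"],2),"gap",s["finger_gap"],"q",np.round(s["q"],2))
w=np.array([.482,.222,.054])-s["tcp_pos"];print("to grasp, tool cm",(M.T@w*100).round(2))
E
python3 st.py; python3 - <<'E'
from plant import optics
import cv2
from h import *
f=optics.grab_frame("side");u,v=map(int,pix(f,(.482,.222,.1)))
cv2.imwrite("pics/s1.png",cv2.resize(f["color"][v-100:v+80,u-120:u+120,::-1],None,fx=2.5,fy=2.5))
E
```

```text
2.1 [0.4825 0.2227 0.2308] y az -5.036394134039537 z [-0.001 -0.    -1.   ] F [-0.3  0.6 -0.5] T [ 0.05  0.03 -0.  ] gap 0.08562378461416092 q [ 0.22 -0.03  1.86 -0.    1.32  0.31]
to grasp, tool cm [-0.07 -0.03 17.68]
```

View pics/s1.png

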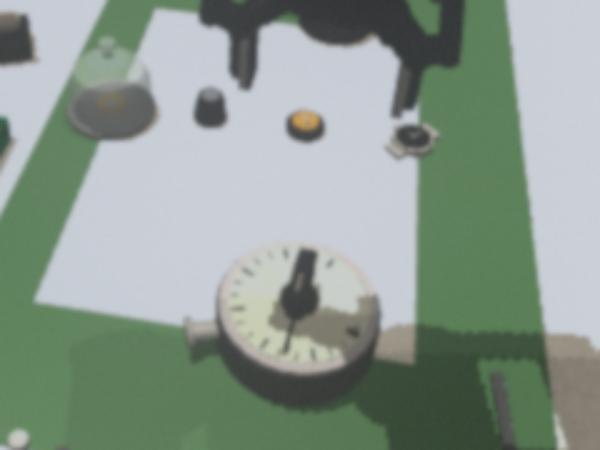

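The picture shows the jaws straddling across the bar in the x direction, with nothing in the way beneath them. I'll go down and check, then close.

Call:
send_rows([
  {"linear":[0,0,3],"rot":[0,0,0],"fingers":0},
  {"linear":[0,0,3],"rot":[0,0,0],"fingers":0},
  {"linear":[0,0,3],"rot":[0,0,0],"fingers":0},
  {"linear":[0,0,3],"rot":[0,0,0],"fingers":0},
  {"linear":[0,0,2],"rot":[0,0,0],"fingers":0},
  {"linear":[0,0,1.5],"rot":[0,0,0],"fingers":0},
  {"linear":[0,0,1.2],"rot":[0,0,0],"fingers":0},
  {"linear":[0,0,0.8],"rot":[0,0,0],"fingers":0},
  {"linear":[0,0,0.2],"rot":[0,0,0],"fingers":0},
  {"linear":[0,0,0],"rot":[0,0,0],"fingers":0},
])

```text
t: 2.98
tcp_pos: [0.4829, 0.2228, 0.0542]
tool_rot: [0.737, 0.676, -0.0, -0.0]
wrist_force: [0.3, -0.5, -0.6]
finger_gap: 0.0856
```

```bash
python3 st.py
```

```text
2.9833 [0.4829 0.2228 0.0542] y az -4.902830729449216 z [-0. -0. -1.] F [ 0.3 -0.5 -0.6] T [-0.01 -0.02  0.04] gap 0.08557901512611636 q [0.22 0.21 1.96 0.   0.97 0.3 ]
to grasp, tool cm [-0.09 -0.08  0.02]
```

Call:
send_rows([
  {"linear":[0,0,0],"rot":[0,0,0],"fingers":0.7},
  {"linear":[0,0,0],"rot":[0,0,0],"fingers":0.7},
  {"linear":[0,0,0],"rot":[0,0,0],"fingers":0.7},
  {"linear":[0,0,0],"rot":[0,0,0],"fingers":0.7},
  {"linear":[0,0,0],"rot":[0,0,0],"fingers":0.8},
  {"linear":[0,0,0],"rot":[0,0,0],"fingers":0.85},
  {"linear":[0,0,0],"rot":[0,0,0],"fingers":0.9},
  {"linear":[0,0,0],"rot":[0,0,0],"fingers":1},
  {"linear":[0,0,0],"rot":[0,0,0],"fingers":1},
  {"linear":[0,0,0],"rot":[0,0,0],"fingers":1},
  {"linear":[0,0,0],"rot":[0,0,0],"fingers":1},
  {"linear":[0,0,0],"rot":[0,0,0],"fingers":1},
])

```text
t: 3.98
tcp_pos: [0.4818, 0.2228, 0.0547]
tool_rot: [0.737, 0.676, -0.001, -0.001]
wrist_force: [-6.5, -0.6, 6.5]
finger_gap: 0.0132
```

```bash
python3 st.py
```

```text
3.9833 [0.4818 0.2228 0.0547] y az -4.94295663800244 z [-0.003 -0.    -1.   ] F [-6.5 -0.6  6.5] T [-0.12  0.91 -0.04] gap 0.013248993491231617 q [0.22 0.21 1.96 0.   0.97 0.31]
to grasp, tool cm [-0.08  0.02  0.07]
```

Gripped: the gap is 13.2 mm, against a bar of about 14 mm, and the side force is small. I'll turn it about 55° first.

Call:
send_rows([
  {"linear":[0,-0.1,0],"rot":[0,0,0],"fingers":1},
  {"linear":[0,0,0],"rot":[0,0,-5],"fingers":1},
  {"linear":[0,0,0],"rot":[0,0,-5],"fingers":1},
  {"linear":[0,0,0],"rot":[0,0,-5],"fingers":1},
  {"linear":[0,0,0],"rot":[0,0,-5],"fingers":1},
  {"linear":[0,0,0],"rot":[0,0,-5],"fingers":1},
  {"linear":[0,0,0],"rot":[0,0,-5],"fingers":1},
  {"linear":[0,0,0],"rot":[0,0,-5],"fingers":1},
  {"linear":[0,0,0],"rot":[0,0,-5],"fingers":1},
  {"linear":[0,0,0],"rot":[0,0,-5],"fingers":1},
  {"linear":[0,0,0],"rot":[0,0,-5],"fingers":1},
  {"linear":[0,0,0],"rot":[0,0,-5],"fingers":1},
])

```text
t: 4.98
tcp_pos: [0.4805, 0.2224, 0.0547]
tool_rot: [0.339, 0.941, -0.001, -0.002]
wrist_force: [-8.1, -4.3, 9.3]
finger_gap: 0.013
```

```bash
python3 st.py
```

```text
4.9833 [0.4805 0.2224 0.0547] y az 50.320722139255864 z [-0.004 -0.002 -1.   ] F [-8.1 -4.3  9.3] T [-0.64  1.22 -0.11] gap 0.012988159714397143 q [ 0.22  0.21  1.96 -0.    0.98 -0.66]
to grasp, tool cm [-0.13  0.07  0.07]
```

Call:
send_rows([
  {"linear":[0,0,0],"rot":[0,0,-2],"fingers":1},
  {"linear":[0,0,0],"rot":[0,0,-2],"fingers":1},
  {"linear":[0,0,0],"rot":[0,0,-2],"fingers":1},
  {"linear":[0,0,0],"rot":[0,0,-2],"fingers":1},
  {"linear":[0,0,0],"rot":[0,0,-2],"fingers":1},
  {"linear":[0,0,0],"rot":[0,0,0],"fingers":1},
])

```text
t: 5.48
tcp_pos: [0.4803, 0.2222, 0.0546]
tool_rot: [0.257, 0.966, -0.002, -0.002]
wrist_force: [-8.3, -3.9, 10.6]
finger_gap: 0.0131
```

```bash
python3 st.py
```

```text
5.4833 [0.4803 0.2222 0.0546] y az 60.16167908234724 z [-0.005 -0.002 -1.   ] F [-8.3 -3.9 10.6] T [-0.7   1.33  0.04] gap 0.013148481800286323 q [ 0.22  0.21  1.96 -0.    0.98 -0.83]
to grasp, tool cm [-0.15  0.07  0.06]
```

Call:
send_rows([
  {"linear":[0,0,0],"rot":[0,0,-1.5],"fingers":1},
  {"linear":[0,0,0],"rot":[0,0,-1.5],"fingers":1},
  {"linear":[0,0,0],"rot":[0,0,0],"fingers":1},
])

```text
t: 5.73
tcp_pos: [0.4803, 0.2221, 0.0547]
tool_rot: [0.232, 0.973, -0.002, -0.002]
wrist_force: [-7.5, -5.2, 10.2]
finger_gap: 0.013
```

```bash
python3 st.py
```

```text
5.7333 [0.4803 0.2221 0.0547] y az 63.14492876017659 z [-0.005 -0.002 -1.   ] F [-7.5 -5.2 10.2] T [-0.74  1.38  0.04] gap 0.013040085455125186 q [ 0.22  0.21  1.96 -0.    0.98 -0.88]
to grasp, tool cm [-0.15  0.07  0.06]
```

Call:
send_rows([
  {"linear":[0,0,0],"rot":[0,0,-1.5],"fingers":1},
  {"linear":[0,0,0],"rot":[0,0,-1.5],"fingers":1},
  {"linear":[0,0,0],"rot":[0,0,0],"fingers":1},
])

```text
t: 5.98
tcp_pos: [0.4803, 0.2221, 0.0546]
tool_rot: [0.209, 0.978, -0.001, -0.002]
wrist_force: [-8.8, -5.3, 11.6]
finger_gap: 0.013
```

```bash
python3 st.py
```

```text
5.9833 [0.4803 0.2221 0.0546] y az 65.88767283302636 z [-0.005 -0.001 -1.   ] F [-8.8 -5.3 11.6] T [-0.94  1.47 -1.2 ] gap 0.013039006511736046 q [ 0.22  0.21  1.96 -0.    0.98 -0.93]
to grasp, tool cm [-0.16  0.06  0.06]
```

Call:
send_rows([
  {"linear":[0,0,0],"rot":[0,0,-1.5],"fingers":1},
  {"linear":[0,0,0],"rot":[0,0,-1.5],"fingers":1},
  {"linear":[0,0,0],"rot":[0,0,0],"fingers":1},
])

```text
t: 6.23
tcp_pos: [0.4803, 0.2221, 0.0547]
tool_rot: [0.185, 0.983, -0.001, -0.003]
wrist_force: [-9.4, -7.1, 11.6]
finger_gap: 0.0129
```

```bash
python3 st.py
```

```text
6.2333 [0.4803 0.2221 0.0547] y az 68.65270850558765 z [-0.006 -0.    -1.   ] F [-9.4 -7.1 11.6] T [-1.07  1.47 -2.28] gap 0.012941633421365556 q [ 0.22  0.21  1.96  0.    0.98 -0.98]
to grasp, tool cm [-0.16  0.05  0.07]
```

Wrist torque about z jumped from 0.04 to -1.2 and then -2.3 N m past about 63–65°: that's the hard stop, and it matches the measured mark direction. I'll ease most of the load, keep a slight bias toward the stop, then open.

Call:
send_rows([
  {"linear":[0,0,0],"rot":[0,0,1.5],"fingers":1},
  {"linear":[0,0,0],"rot":[0,0,1.5],"fingers":1},
  {"linear":[0,0,0],"rot":[0,0,0.7],"fingers":1},
  {"linear":[0,0,0],"rot":[0,0,0],"fingers":1},
])

```text
t: 6.57
tcp_pos: [0.4803, 0.2221, 0.0546]
tool_rot: [0.215, 0.977, -0.001, -0.002]
wrist_force: [-8.9, -5.3, 11.3]
finger_gap: 0.0127
```

```bash
python3 st.py
```

```text
6.5667 [0.4803 0.2221 0.0546] y az 65.17767694591483 z [-0.005 -0.001 -1.   ] F [-8.9 -5.3 11.3] T [-0.9   1.39 -0.86] gap 0.012739388743899642 q [ 0.22  0.21  1.96 -0.    0.98 -0.92]
to grasp, tool cm [-0.16  0.06  0.06]
```

Call:
send_rows([
  {"linear":[0,0,0],"rot":[0,0,1.2],"fingers":1},
  {"linear":[0,0,0],"rot":[0,0,0],"fingers":1},
  {"linear":[0,0,0],"rot":[0,0,0],"fingers":0.7},
  {"linear":[0,0,0],"rot":[0,0,0],"fingers":0.5},
  {"linear":[0,0,0],"rot":[0,0,0],"fingers":0.3},
  {"linear":[0,0,0],"rot":[0,0,0],"fingers":0},
  {"linear":[0,0,0],"rot":[0,0,0],"fingers":0},
  {"linear":[0,0,0],"rot":[0,0,0],"fingers":0},
  {"linear":[0,0,0],"rot":[0,0,0],"fingers":0},
  {"linear":[0,0,0],"rot":[0,0,0],"fingers":0},
])

```text
t: 7.4
tcp_pos: [0.4819, 0.2229, 0.0542]
tool_rot: [0.224, 0.975, -0.0, -0.0]
wrist_force: [0.3, -0.0, 0.8]
finger_gap: 0.0851
```

```bash
python3 st.py
```

```text
7.4 [0.4819 0.2229 0.0542] y az 64.15968886577478 z [-0. -0. -1.] F [ 0.3 -0.   0.8] T [0.05 0.01 0.02] gap 0.08512212386797445 q [ 0.22  0.21  1.96 -0.    0.97 -0.9 ]
to grasp, tool cm [-0.05 -0.07  0.02]
```

Call:
send_rows([
  {"linear":[0,0,-1],"rot":[0,0,0],"fingers":0},
  {"linear":[0,0,-2],"rot":[0,0,0],"fingers":0},
  {"linear":[0,0,-3],"rot":[0,0,0],"fingers":0},
  {"linear":[0,0,-4],"rot":[0,0,0],"fingers":0},
  {"linear":[0,0,-4],"rot":[0,0,0],"fingers":0},
  {"linear":[0,0,-4],"rot":[0,0,0],"fingers":0},
  {"linear":[2.5,2.5,0],"rot":[0,0,0],"fingers":0},
  {"linear":[2.5,2.5,0],"rot":[0,0,0],"fingers":0},
  {"linear":[2.5,2.5,0],"rot":[0,0,0],"fingers":0},
  {"linear":[2.5,2.5,0],"rot":[0,0,0],"fingers":0},
  {"linear":[2.5,2.5,0],"rot":[0,0,0],"fingers":0},
  {"linear":[2.5,2.5,0],"rot":[0,0,0],"fingers":0},
])

```text
t: 8.4
tcp_pos: [0.4114, 0.4248, 0.2353]
tool_rot: [0.224, 0.975, 0.0, 0.0]
wrist_force: [0.9, -0.4, -0.3]
finger_gap: 0.0857
```

Call:
send_rows([
  {"linear":[2.5,2.5,0],"rot":[0,0,0],"fingers":0},
  {"linear":[2.5,2.5,0],"rot":[0,0,0],"fingers":0},
  {"linear":[2.5,2.5,0],"rot":[0,0,0],"fingers":0},
  {"linear":[2.5,2.5,0],"rot":[0,0,0],"fingers":0},
  {"linear":[0,0,0],"rot":[0,0,0],"fingers":0},
  {"linear":[0,0,0],"rot":[0,0,0],"fingers":0},
])

```text
t: 8.9
tcp_pos: [0.3648, 0.558, 0.2346]
tool_rot: [0.222, 0.975, -0.0, 0.0]
wrist_force: [0.6, -0.1, 0.1]
finger_gap: 0.0852
```

```bash
python3 st.py; python3 - <<'E'
from plant import optics
from h import *
f=optics.grab_frame("top");f0=dict(np.load("top0.npz"));P=[]
for g in(f0,f):
    P.append(np.hstack([rect(g,(.482,.222),.044,.07,380),rect(g,(.482,-.198),.036,.05,300)[:, :].copy() if 0 else cv2.resize(rect(g,(.482,-.198),.036,.05,280),(380,380))]))
cv2.imwrite("pics/fin.png",cv2.resize(np.vstack(P),(600,600)))
d=cv2.absdiff(f0["color"],f["color"]).max(2)
for n,(a,b,c,e) in dict(dome=(300,125,362,180),small=(392,215,445,272)).items(): print(n,"max diff",d[b:e,a:c].max(),(d[b:e,a:c]>40).sum())
E
```

```text
8.9 [0.3648 0.558  0.2346] y az 64.31673780719473 z [ 0. -0. -1.] F [ 0.6 -0.1  0.1] T [-0.02 -0.07  0.02] gap 0.0852145725299783 q [ 0.82  0.28  1.51 -0.    1.35 -0.3 ]
to grasp, tool cm [-25.12 -25.21  18.07]
dome max diff 4 0
small max diff 5 0
```

View pics/fin.png

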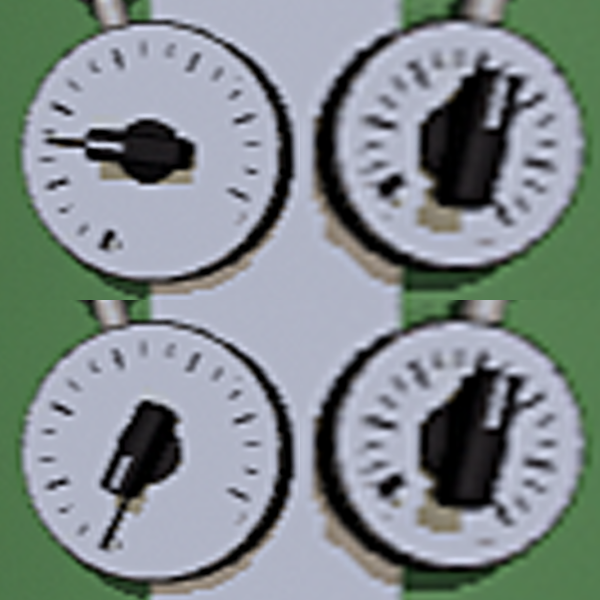

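The final view shows the large pointer tip at (105,547), on the broad zero mark beside the pin. The small gauge and dome look the same as before.

```bash
python3 -c "
from plant import sign_off;print(sign_off())"
```

```text
the job is handed in; nothing more can be done
None
```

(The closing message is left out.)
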